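# Load a slide carrier under the flip-up cover of a blue-light viewer

## Robot

A 7-joint arm with a two-finger parallel gripper is mounted at the origin on a cart in front of the work surface, level with it; the furniture and walls round the work are solid. World frame = base frame: x ahead of the robot, y to its left, z up, the work surface at z = 0. Lengths are in mm, angles in rad, forces in N, time in s.
With the tool pointing down it reaches from about 350 to 900 mm from the base axis. Payload 19.9 kg.
Tool frame: the origin (TCP) lies on the centre line of the jaws, within the pads' length; the fingertips stand 22 mm ahead of it and the grasp point (between the pads) lies 3 mm ahead of it; x points along the fingers, y is the direction in which the jaws open and shut, and the axes are right-handed (so a half turn about x gives the same grasp; the last joint's range is limited). The gripper opens to 85 mm and grips with 20 to 120 N. Pads are 22 mm wide; open, the fingers measure 114 mm over their backs; the gripper's body (76 mm by 85 mm) begins 54 mm behind the grasp point. The pads swing forward as they close: fully open they stand 13 mm farther back than shut.
Start: joints at [-1.274, 0.417, -0.01, 1.614, 0.005, 1.111, -0.053], TCP at [207.711, 589.457, 253.26] pointing down, gripper open.
Joint ranges: [-2.81, 2.81], [-0.39, 2.02], [-1.27, 1.25], [0.06, 2.57], [-1.19, 4.33], [0.19, 2], [-2.82, 2.82]. Speed limits (rad/s): [1.89, 1.89, 2.39, 2.39, 3.01, 3.01, 3.01].

## Interface

Orientations are given as a 3x3 rotation matrix whose columns are the frame's x, y, z axes.
In Python, from plant import state, snapshot, job_done gives the robot as it stands. The module is installed in compiled form; this text tells all that it offers.
- The arm moves only by the tool play_rows, never from a script. Its argument "motion" is a list of rows, each an object with "hand": the opening, from -1 (shut) to 1 (fully open); "dp": the shift along the tool's x, y, z in mm, a list of three; "twist": the turn about the tool's x in degrees. In form: [{"hand": hand, "dp": [x, y, z], "twist": twist}, ...]. A call has 1 to 20 rows; each row is the pose to reach, as a shift and turn from the pose measured when the call began, along the tool's axes at that moment; what a row does not reach only later rows make up. A row lasts 1/8 s, in which the tool goes at most 62.5 mm and 10.7 degrees, less where a joint would pass 70% of its speed; a pose out of reach is approached as far as the arm can. A call with a gripper value outside its range is refused whole. The fingers move at their own pace and stop on an object; "force" is the grip in N (left out, the last holds). Time passes only in rows, so rows that repeat a pose let the fingers close. It gives the time, the measured TCP pose, the force and the opening at its end, in the units of the state.
- state(): the state, without advancing time (a new reading comes with each control period).
- snapshot(name): name is "scene" or "side" or "wrist"; returns a dict with "image" (420x560x3 uint8, red, green, blue), "z_map" (420x560 float32, mm along the optical axis (not along the pixel's ray), 0 where there is no reading), "K" (3x3 intrinsics, pixels), "rvec" (rotation vector, rad) and "tvec" (3), from world to camera coordinates, as OpenCV has them. Camera axes: x right, y down, z forward; pixel columns grow to the right and rows downward; lengths in mm; the calibration is good to about 2 mm. A picture is of the moment at which its call begins.
- job_done(): hands the job in, once; it reports no verdict.
The state is a dict: "time_s": time; "joint_positions": joint angles; "qd": joint speeds; "joint_torque": joint torques, N m; "position": TCP position; "orientation": TCP orientation; "wrist_force": force on the tool from outside, world axes, zero at the start; "wrist_torque": the same for the moment, N m; "grip_width": opening from 0.0 (shut) to 1.0 (fully open).
Only numpy, scipy, OpenCV 4.12 (cv2) and the standard library are available. Lean on these libraries where they do the work, as an engineer would, in place of code of your own. Each camera call takes 0.05 s, during which the arm holds its last target.

## Task

Take the clear slide box off the viewer's amber cover and set it down flat on the bench, then swing the cover up and over until it stays open by itself. Lay the black slide carrier flat and lengthwise on the blue window, wholly inside the window's edges, then swing the cover back and lower it gently until it is fully shut. Leave everything else standing where it is.

Things in the scene. Friction and masses are not known exactly. Their poses are not given: they have to be found in the camera images.
- viewer: blue-light slide viewer, fixed to the bench: white box 170 mm deep (its x) x 230 mm wide (its y), deck 64 mm above the bench, controls on its front, which faces its -x. Origin at the centre of its underside, on the bench top (z = 0).
- window_mid (a point): centre of the lit blue window in the viewer's deck, on its surface, 66.5 mm above the bench; axes as the viewer's. The window measures 94 mm (x) x 190 mm (y) and stands 2.5 mm proud of the deck; nothing else rises from the deck but the two hinge brackets at the back
- viewer_hinge (a point): mid-point of the cover's hinge axis, which runs along the viewer's y, 88 mm above the bench and 80 mm behind the viewer's origin
- cover (a joint): angle (rad) of the transparent amber cover: 0 shut, grows as its front edge rises, 1.85 leaning back against its stop. The cover (147 x 214 mm, 0.35 kg, turned-down edges that rest round the window when shut, top face 88 mm above the bench) has a nearly free hinge: released before about 1.65 it falls shut, beyond that it falls back on the stop and stays. Shut, it leaves 17 mm above the window
- cover_bar (a point): middle of the cover's black handle, a round bar 12 mm thick and 85 mm long that runs parallel to the hinge, 193 mm from the hinge axis (4 mm below the axis when shut), its centre 38 mm in front of the cover's front edge, held there by two arms. Axes turn with the cover; shut, they are the viewer's
- carrier_mid (a point): centre of the slide carrier, a black open frame that holds two glass slides end to end, 164 mm (x) x 44 mm (y) x 14 mm high, about 0.09 kg, lying flat on the bench in front of the viewer or behind it. The point is half-way up (7 mm)
- slide_box_mid (a point): centre of the clear closed slide box with a paper label, 36 mm (x) x 78 mm (y) x 23 mm high, about 0.06 kg, left lying on the shut cover; the point is half-way up. The bench heads 30 degrees right of straight ahead: along that heading its top begins 0.40 m from the robot's base axis at the face of a ledge 0.14 m high; across, it reaches from 0.24 m right (tall partition) to 0.45 m left (free edge)
- label_tape: bystander: roll of tan label tape lying flat, 98 mm across, 25 mm high; origin at the centre of its underside
- oil_dropper: bystander: amber dropper bottle, 33 mm across, 102 mm high; origin at the centre of its underside
- timer: bystander: white timer with three buttons, 66 x 66 x 24 mm; origin at the centre of its underside
- flask: bystander: conical flask with green culture and a stopper, 72 mm across, 123 mm high; origin at the centre of its underside
- beaker: bystander: glass beaker with green contents, 94 mm across, 112 mm high; origin at the centre of its underside
- sharps_canister: bystander: yellow canister with a blue cap, 69 mm across, 168 mm high; origin at the centre of its underside
- jar_1: bystander: clear sample jar with a red lid, 68 mm across, 67 mm high; origin at the centre of its underside

How it is judged:
By the outcome, as a careful person would: the job done as asked, in the order asked, and still so for the second after the job is handed in, with the robot touching nothing.
It also fails if it takes over 70 s, if anything falls off the work surface, if the arm or the gripper's body presses on something with over 40 N, if the wrist force passes 120 N, or if a joint passes its speed limit or range.

## Working session

There is one attempt and no reset: what is moved stays moved. The work goes in short steps, Python scripts to look and compute and a tool call to move; the robot and the scene stay as the last step left them, time stands still between calls to the robot, and variables do not carry over. Pictures are saved under pics/ and viewed, and the job is handed in when it is done.

Besides the shell and the picture viewer there is one more tool, called in YAML: its name, and indented under it one key for each argument. play_rows: Moves the arm, as the interface text tells. Its arguments: {"type":"object","properties":{"motion":{"type":"array"},"force":{"type":"number"}},"required":["motion"]}

```bash
mkdir -p pics
cat > h.py <<'E'
import numpy as np, cv2
from plant import state, snapshot, job_done
def snap(n,f):
    s=snapshot(n); cv2.imwrite('pics/'+f+'.png',cv2.cvtColor(s['image'],cv2.COLOR_RGB2BGR)); np.savez('pics/'+f+'.npz',**s); return s
def ld(f): return dict(np.load('pics/'+f+'.npz'))
def cam(s):
    R,_=cv2.Rodrigues(np.array(s['rvec'],float)); t=np.array(s['tvec'],float).reshape(3); return R,t
def ray(s,uv,z):
    R,t=cam(s); uv=np.atleast_2d(np.array(uv,float))
    d=np.c_[uv,np.ones(len(uv))]@np.linalg.inv(s['K']).T@R
    c=-R.T@t
    return c+d*((z-c[2])/d[:,2])[:,None]
def cloud(s):
    R,t=cam(s); z=s['z_map']; h,w=z.shape
    u,v=np.meshgrid(np.arange(w),np.arange(h))
    p=np.stack([u,v,np.ones_like(u)],-1)@np.linalg.inv(s['K']).T*z[...,None]
    P=(p-t)@R; P[z==0]=np.nan; return P
def proj(s,P):
    R,t=cam(s); q=(np.atleast_2d(P)@R.T+t)@s['K'].T; return q[:,:2]/q[:,2:]
E
python3 - <<'E'
from h import *
for n in ['scene','side','wrist']:
    s=snap(n,n+'0'); R,t=cam(s); print(n,-R.T@t,R[2])
st=state(); print({k:np.round(v,3).tolist() for k,v in st.items()})
E
```

```text
scene [937.20270738 426.51004981 879.45313578] [-0.36159544 -0.57644171 -0.73277806]
side [ 733.59433764 -588.2999698   856.71690306] [-0.23400792  0.44267782 -0.86560767]
wrist [135.06597109 614.60716715 372.46871603] [ 0.28241485 -0.10015465 -0.95404974]
{'time_s': 0.15, 'joint_positions': [-1.273, 0.418, -0.01, 1.614, 0.005, 1.111, -0.053], 'qd': [0.0, -0.001, -0.001, -0.002, -0.001, -0.001, 0.001], 'joint_torque': [0.002, -86.473, 0.68, -43.505, 0.019, 0.006, 0.0], 'position': [207.64, 589.257, 252.807], 'orientation': [[-0.0, 0.332, 0.943], [-0.001, 0.943, -0.332], [-1.0, -0.001, 0.0]], 'wrist_force': [-0.308, 0.714, 0.133], 'wrist_torque': [-0.023, -0.049, 0.042], 'grip_width': 0.998}
```

View pics/scene0.png

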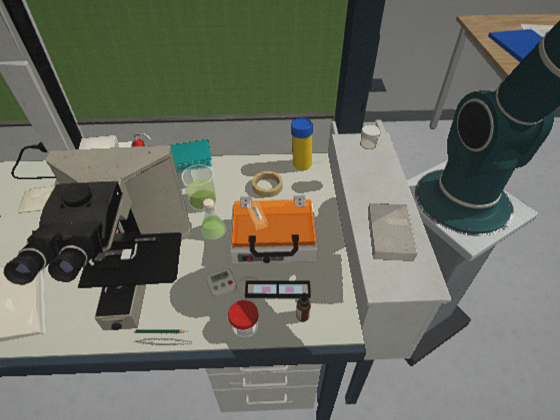

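View pics/side0.png

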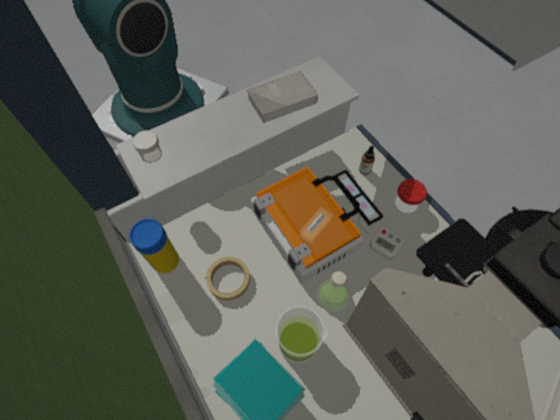

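View pics/wrist0.png

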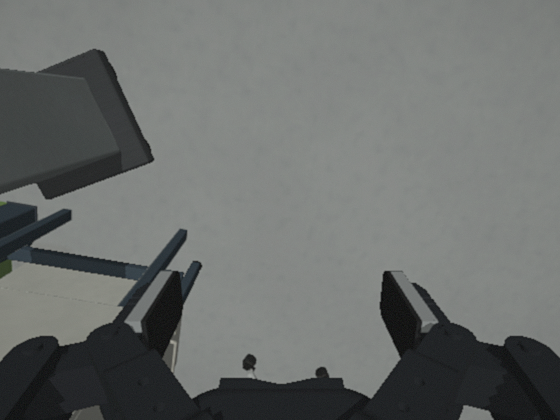

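The scene view shows the viewer at about (273,230) with hinge brackets at (244,202) and (303,202) and the handle at (273,245). The slide box sits at (258,215) and the carrier at (277,289). In the side view the handle is at (340,195), the box at (318,225) and the carrier at (357,196). Next I'll measure.

Run:
```python
from h import *
for f,c in [('scene0',(190,170,340,350)),('side0',(240,130,440,290))]:
    s=ld(f); im=s['image'][c[1]:c[3],c[0]:c[2]][...,::-1]
    cv2.imwrite('pics/z_'+f+'.png',cv2.resize(im,None,fx=4 if f=='side0' else 3.3,fy=4 if f=='side0' else 3.3,interpolation=cv2.INTER_CUBIC)[:600,:800])
    P=cloud(s); hsv=cv2.cvtColor(s['image'],cv2.COLOR_RGB2HSV)
    # amber cover
    m=(hsv[...,0]>5)&(hsv[...,0]<18)&(hsv[...,1]>180)&(hsv[...,2]>120)
    n,l,stt,_=cv2.connectedComponentsWithStats(m.astype(np.uint8)); k=1+np.argmax(stt[1:,4]); mm=l==k
    print(f,'amber',stt[k],'z med',np.nanmedian(P[mm][:,2]))
    top=mm&(abs(P[...,2]-88)<8)
    q=P[top][:,:2]; 
    cnt=cv2.findContours(mm.astype(np.uint8),0,2)[0]; cnt=max(cnt,key=cv2.contourArea)
    print(cv2.minAreaRect(q.astype(np.float32)))
    w=ray(s,cnt[:,0],88)[:,:2].astype(np.float32); print('contour at 88',cv2.minAreaRect(w))
    for nm,uv in {'scene0':{'box':(258,215),'carrierL':(247,289),'carR':(309,289),'handle':(273,243),'ambl':(273,230)},'side0':{'box':(318,225),'car':(357,196),'h':(340,190)}}[f].items():
        print(nm,P[uv[1],uv[0]])
```

```text
scene0 amber [ 232  200   84   47 2794] z med 89.05850385255121
((581.38330078125, -174.15557861328125), (145.05296325683594, 212.2887420654297), 59.606815338134766)
contour at 88 ((584.0219116210938, -169.615966796875), (156.41928100585938, 212.36514282226562), 59.41794967651367)
box [ 616.59705447 -190.24338666  114.25865606]
carrierL [724.02099705 -68.96056606  14.08568444]
carR [593.23563163  15.23977443  15.72961086]
handle [ 619.00603371 -112.93740944   81.51242264]
ambl [ 600.74194987 -142.27396294   91.76078288]
side0 amber [ 257  167  103   99 4154] z med 89.32160023263114
((580.1407470703125, -177.46902465820312), (144.766357421875, 212.796142578125), 59.50961685180664)
contour at 88 ((581.0491943359375, -177.59335327148438), (144.49087524414062, 213.06333923339844), 59.49953079223633)
box [ 620.45148636 -206.64041132  111.98863693]
car [658.09635165 -33.86507466  12.54592115]
h [ 6.10599851e+02 -2.87587561e+01 -4.36260955e-01]
```

```bash
ls -la pics
```

```text
total 6756
drwxr-xr-x 2 agent agent    4096 Dec  6 21:00 .
drwxr-xr-x 3 agent agent    4096 Dec  6 20:59 ..
-rw-r--r-- 1 agent agent 1647740 Dec  6 20:59 scene0.npz
-rw-r--r-- 1 agent agent  393933 Dec  6 20:59 scene0.png
-rw-r--r-- 1 agent agent 1647740 Dec  6 20:59 side0.npz
-rw-r--r-- 1 agent agent  397821 Dec  6 20:59 side0.png
-rw-r--r-- 1 agent agent 1647740 Dec  6 20:59 wrist0.npz
-rw-r--r-- 1 agent agent  281192 Dec  6 20:59 wrist0.png
-rw-r--r-- 1 agent agent  345830 Dec  6 21:00 z_scene0.png
-rw-r--r-- 1 agent agent  525796 Dec  6 21:00 z_side0.png
```

View pics/z_scene0.png

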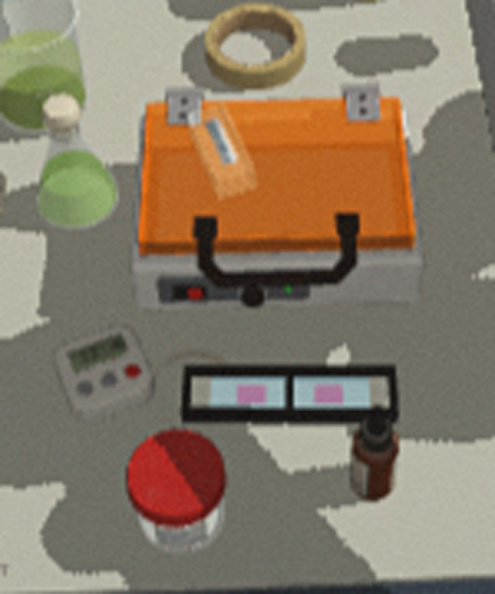

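View pics/z_side0.png

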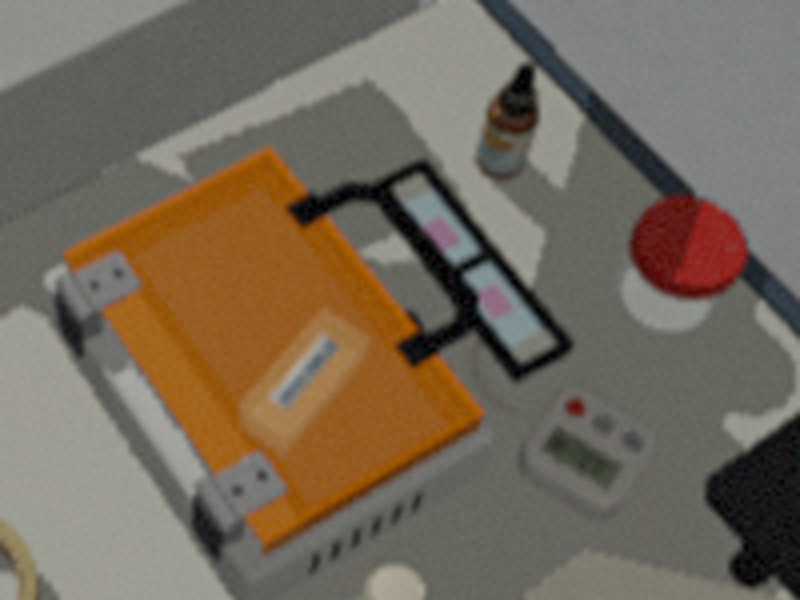

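```bash
cat > m.py <<'E'
from h import *
yaw=np.deg2rad(-120.5); xv=np.array([np.cos(yaw),np.sin(yaw)]); yv=np.array([-xv[1],xv[0]])
O=np.array([580.2,-177.])
def loc(P): return np.stack([(np.asarray(P)[...,:2]-O)@xv,(np.asarray(P)[...,:2]-O)@yv],-1)
E
python3 - <<'E'
from m import *
for f in ['scene0','side0']:
    s=ld(f); P=cloud(s); L=loc(P); hsv=cv2.cvtColor(s['image'],cv2.COLOR_RGB2HSV)
    m=(P[...,2]>99)&(P[...,2]<125)&(abs(L[...,0])<75)&(abs(L[...,1])<105)
    q=P[m][:,:2].astype(np.float32); print(f,'box depth',m.sum(),cv2.minAreaRect(q),np.median(P[m][:,2]))
    # colour: less saturated
    a=(hsv[...,1]<195)&(abs(L[...,0])<70)&(abs(L[...,1])<100)&(P[...,2]>86)&(hsv[...,2]>130)
    n,l,stt,_=cv2.connectedComponentsWithStats(a.astype(np.uint8)); k=1+np.argmax(stt[1:,4])
    c=max(cv2.findContours((l==k).astype(np.uint8),0,2)[0],key=cv2.contourArea)[:,0]
    print('col',stt[k],cv2.minAreaRect(ray(s,c,111)[:,:2].astype(np.float32)))
    # carrier
    m=(P[...,2]>8)&(P[...,2]<24)&(L[...,0]<-125)&(L[...,0]>-215)&(abs(L[...,1])<110)&(hsv[...,2]<60)
    n,l,stt,_=cv2.connectedComponentsWithStats(m.astype(np.uint8)); k=1+np.argmax(stt[1:,4])
    c=np.argwhere(l==k)[:,::-1]
    r=cv2.minAreaRect(ray(s,c,14)[:,:2].astype(np.float32)); print('car',stt[k],r,loc(r[0]))
    # bar
    m=(abs(P[...,2]-86)<14)&(L[...,0]<-95)&(L[...,0]>-130)&(abs(L[...,1])<70)&(hsv[...,2]<90)
    q=P[m]; print('bar',m.sum(),cv2.minAreaRect(L[m].astype(np.float32)),np.median(q[:,2]))
    b=ray(s,np.argwhere(m)[:,::-1],88); 
# occupancy map, 1 px=2mm, x 350..900 , y -500..250
H=np.zeros((400,300))
for f in ['scene0','side0']:
    P=cloud(ld(f)).reshape(-1,3); P=P[~np.isnan(P[:,0])]
    i=((250-P[:,1])/2).astype(int); j=((P[:,0]-350)/2).astype(int)
    ok=(i>=0)&(i<400)&(j>=0)&(j<300)
    v=np.clip(P[ok,2]+20,1,255)
    np.maximum.at(H,(i[ok],j[ok]),v)
im=cv2.applyColorMap(cv2.resize(H.astype(np.uint8),None,fx=1.5,fy=1.5,interpolation=0),cv2.COLORMAP_JET)
for x in range(400,950,100): cv2.putText(im,str(x),(int((x-350)*.75),12),0,.4,(255,255,255),1);cv2.line(im,(int((x-350)*.75),0),(int((x-350)*.75),600),(90,90,90),1)
for y in range(-500,251,100): cv2.putText(im,str(y),(0,int((250-y)*.75)),0,.4,(255,255,255),1);cv2.line(im,(0,int((250-y)*.75)),(450,int((250-y)*.75)),(90,90,90),1)
cv2.imwrite('pics/map.png',im)
E
```

```text
scene0 box depth 326 ((615.1210327148438, -202.99368286132812), (80.12870788574219, 33.22298049926758), 79.54489135742188) 111.52185504267834
col [237 200  31  31 431] ((620.8524169921875, -205.6663818359375), (116.79199981689453, 52.00150680541992), 81.04278564453125)
car [245 281  66  16 413] ((658.7227172851562, -29.671279907226562), (43.48232650756836, 163.1494903564453), 57.59458923339844) [-166.79601279   -7.11751444]
bar 234 ((-107.15406799316406, 0.10682296752929688), (24.03028678894043, 117.58023071289062), 0.11388714611530304) 89.49012370494277
side0 box depth 547 ((614.0560913085938, -203.15704345703125), (79.48628997802734, 34.229270935058594), 77.66332244873047) 111.8017831731007
col [282 203  53  56 817] ((608.6786499023438, -211.2050018310547), (100.87010955810547, 138.1920623779297), 42.95136642456055)
car [334 170  49  55 274] ((656.7623901367188, -34.43488311767578), (46.9134407043457, 164.51327514648438), 57.31406784057617) [-161.69661212   -6.3888781 ]
bar 241 ((-105.23802185058594, -1.3237724304199219), (19.511934280395508, 120.27388000488281), 0.24707525968551636) 89.9955377458849
```

View pics/map.png

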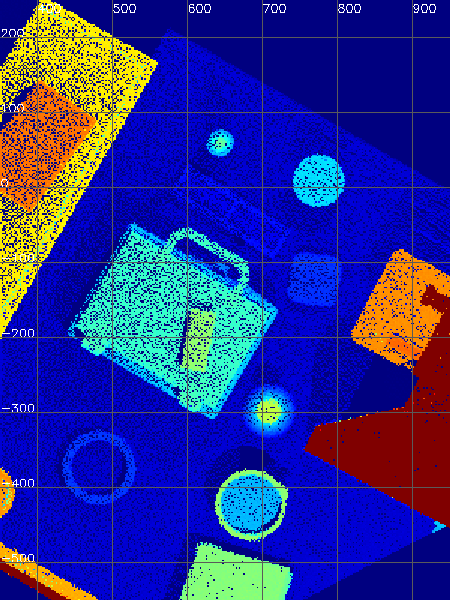

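The box is centred at (615,-203) with its long axis at 78.5°. The viewer origin is at about (580,-177) with yaw -120.5°, and the sizes match those given. There is free bench behind the viewer, near (585,-365). I'm moving above the box now.

play_rows:
  motion:
    - {"hand":1,"dp":[-30,-60,64],"twist":8}
    - {"hand":1,"dp":[-30,-120,128],"twist":16}
    - {"hand":1,"dp":[-30,-180,192],"twist":24}
    - {"hand":1,"dp":[-30,-240,255],"twist":32}
    - {"hand":1,"dp":[-30,-300,318],"twist":41}
    - {"hand":1,"dp":[-30,-360,380],"twist":50}
    - {"hand":1,"dp":[-30,-420,444],"twist":58}
    - {"hand":1,"dp":[-30,-480,508],"twist":66}
    - {"hand":1,"dp":[-30,-540,571],"twist":74}
    - {"hand":1,"dp":[-20,-612,647],"twist":82}
    - {"hand":1,"dp":[-10,-612,647],"twist":82}
    - {"hand":1,"dp":[0,-612,647],"twist":82}
    - {"hand":1,"dp":[10,-612,647],"twist":82}
    - {"hand":1,"dp":[20,-612,647],"twist":82}
    - {"hand":1,"dp":[40,-612,647],"twist":82}
    - {"hand":1,"dp":[50,-612,647],"twist":82}
    - {"hand":1,"dp":[50,-612,647],"twist":82}
    - {"hand":1,"dp":[50,-612,647],"twist":82}
  force: 30

```text
time_s: 2.4
position: [614.8, -202.0, 204.5]
orientation: [[0.001, 0.98, -0.197], [-0.001, -0.197, -0.98], [-1.0, 0.001, 0.0]]
wrist_force: [0.6, 0.3, -0.2]
grip_width: 1.002
```

Run:
```python
from m import *
s=snap('wrist','w1'); st=state(); print({k:np.round(v,3).tolist() for k,v in st.items()})
P=cloud(s); L=loc(P)
m=(P[...,2]>99)&(P[...,2]<125)&(abs(L[...,0])<75)&(abs(L[...,1])<105)
print(cv2.minAreaRect(P[m][:,:2].astype(np.float32)),np.median(P[m][:,2]))
```

```text
{'time_s': 2.45, 'joint_positions': [-0.157, 0.569, 0.607, 1.618, -0.358, 1.067, 0.353], 'qd': [0.002, 0.001, 0.003, -0.001, -0.002, -0.001, 0.002], 'joint_torque': [0.336, -87.295, 15.774, -39.542, 0.029, 0.001, -0.013], 'position': [614.861, -202.151, 204.594], 'orientation': [[0.001, 0.98, -0.197], [-0.001, -0.197, -0.98], [-1.0, 0.001, 0.0]], 'wrist_force': [0.622, 1.004, 0.287], 'wrist_torque': [0.01, 0.007, -0.013], 'grip_width': 1.002}
((612.3380126953125, -204.03787231445312), (78.30204772949219, 35.598854064941406), 79.51979064941406) 109.98017674977478
```

View pics/w1.png

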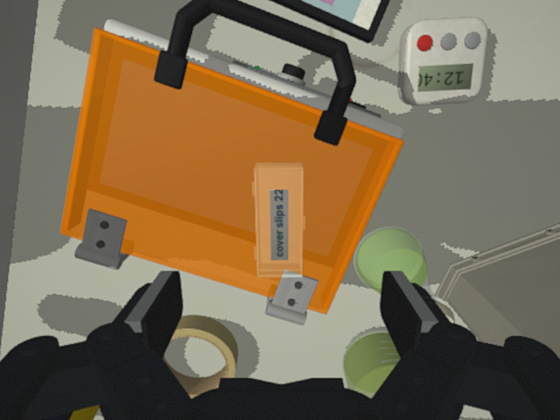

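The wrist view shows the box at (278,219), centred between the jaws and parallel to them, clear of the hinge brackets. I'll descend and grip.

play_rows:
  motion:
    - {"hand":1,"dp":[30,1,-1],"twist":0}
    - {"hand":1,"dp":[60,-1,1],"twist":0}
    - {"hand":1,"dp":[80,-1,1],"twist":0}
    - {"hand":1,"dp":[90,-1,1],"twist":0}
    - {"hand":1,"dp":[90,-1,1],"twist":0}
    - {"hand":-1,"dp":[90,-1,1],"twist":0}
    - {"hand":-1,"dp":[90,-1,1],"twist":0}
    - {"hand":-1,"dp":[90,-1,1],"twist":0}
    - {"hand":-1,"dp":[90,-1,1],"twist":0}
    - {"hand":-1,"dp":[90,-1,1],"twist":0}
    - {"hand":-1,"dp":[90,-1,1],"twist":0}
  force: 25

```text
time_s: 3.82
position: [614.0, -203.0, 115.1]
orientation: [[0.002, 0.981, -0.196], [-0.001, -0.196, -0.981], [-1.0, 0.002, 0.0]]
wrist_force: [-1.2, 1.5, 6.4]
grip_width: 0.375
```

play_rows:
  motion:
    - {"hand":-1,"dp":[-10,0,0],"twist":0}
    - {"hand":-1,"dp":[-35,0,0],"twist":0}
    - {"hand":-1,"dp":[-60,0,20],"twist":0}
    - {"hand":-1,"dp":[-60,2,60],"twist":0}
    - {"hand":-1,"dp":[-60,3,100],"twist":0}
    - {"hand":-1,"dp":[-60,3,140],"twist":0}
    - {"hand":-1,"dp":[-60,3,164],"twist":0}
    - {"hand":-1,"dp":[-40,3,164],"twist":0}
    - {"hand":-1,"dp":[-10,3,164],"twist":0}
    - {"hand":-1,"dp":[20,3,164],"twist":0}
    - {"hand":-1,"dp":[45,3,164],"twist":0}
    - {"hand":-1,"dp":[62,3,164],"twist":0}
    - {"hand":-1,"dp":[72,3,164],"twist":0}
    - {"hand":-1,"dp":[72,3,164],"twist":0}

```text
time_s: 5.58
position: [584.8, -364.3, 42.9]
orientation: [[0.002, 0.981, -0.196], [-0.0, -0.196, -0.981], [-1.0, 0.002, 0.0]]
wrist_force: [0.2, 0.1, -0.9]
grip_width: 0.373
```

Run:
```python
from m import *
s=snap('side','s2'); st=state(); print({k:np.round(v,3).tolist() for k,v in st.items()})
cv2.imwrite('pics/s2z.png',cv2.resize(s['image'][150:350,180:440,::-1],None,fx=3,fy=3,interpolation=2))
```

```text
{'time_s': 5.625, 'joint_positions': [0.174, 0.828, 0.509, 1.579, -0.493, 0.863, 0.672], 'qd': [0.001, -0.012, 0.006, -0.005, 0.001, 0.001, 0.001], 'joint_torque': [-0.117, -103.809, 18.304, -31.979, -0.044, -0.094, 0.032], 'position': [585.075, -364.518, 43.598], 'orientation': [[0.002, 0.981, -0.196], [-0.001, -0.196, -0.981], [-1.0, 0.002, 0.0]], 'wrist_force': [0.927, -0.736, -0.563], 'wrist_torque': [-0.046, -0.013, 0.031], 'grip_width': 0.37}
```

View pics/s2z.png

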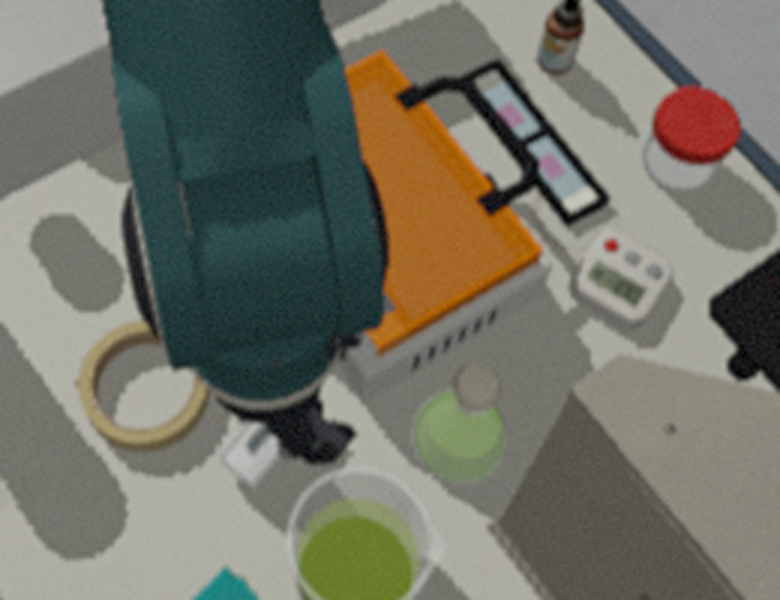

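play_rows:
  motion:
    - {"hand":-1,"dp":[8,0,0],"twist":0}
    - {"hand":-1,"dp":[13,0,0],"twist":0}
    - {"hand":-1,"dp":[16,0,0],"twist":0}
    - {"hand":-1,"dp":[16,0,0],"twist":0}

```text
time_s: 6.12
position: [585.1, -364.6, 27.5]
orientation: [[0.002, 0.98, -0.197], [-0.001, -0.197, -0.98], [-1.0, 0.002, 0.0]]
wrist_force: [0.1, 0.7, -0.3]
grip_width: 0.374
```

play_rows:
  motion:
    - {"hand":-0.1,"dp":[0,0,0],"twist":0}
    - {"hand":0.1,"dp":[0,0,0],"twist":0}
    - {"hand":0.3,"dp":[0,0,0],"twist":0}
    - {"hand":0.3,"dp":[0,0,0],"twist":0}
    - {"hand":0.3,"dp":[-20,0,0],"twist":0}
    - {"hand":0.3,"dp":[-60,0,0],"twist":0}
    - {"hand":0.3,"dp":[-110,0,0],"twist":0}
    - {"hand":0.1,"dp":[-163,0,-20],"twist":-8}
    - {"hand":0,"dp":[-163,-1,-70],"twist":-16}
    - {"hand":0,"dp":[-163,-2,-120],"twist":-25}
    - {"hand":0,"dp":[-163,-3,-170],"twist":-34}
    - {"hand":0,"dp":[-163,-4,-220],"twist":-43}
    - {"hand":0,"dp":[-163,-5,-260],"twist":-52}
    - {"hand":0,"dp":[-163,-5,-290],"twist":-61}
    - {"hand":0,"dp":[-163,-5,-290],"twist":-71}
    - {"hand":0,"dp":[-163,-5,-290],"twist":-71}
    - {"hand":0,"dp":[-163,-5,-290],"twist":-71}

```text
time_s: 8.25
position: [636.8, -79.9, 191.0]
orientation: [[0.003, 0.51, 0.86], [-0.001, 0.86, -0.51], [-1.0, 0.0, 0.003]]
wrist_force: [-0.1, -0.2, -0.2]
grip_width: 0.501
```

Run:
```python
from m import *
s=snap('wrist','w3'); st=state(); print({k:np.round(v,3).tolist() for k,v in st.items()})
P=cloud(s); L=loc(P); v=cv2.cvtColor(s['image'],cv2.COLOR_RGB2HSV)[...,2]
m=(abs(P[...,2]-86)<10)&(L[...,0]<-95)&(L[...,0]>-130)&(abs(L[...,1])<70)&(v<90)
print(m.sum(),np.percentile(L[m],[1,10,50,90,99],axis=0).round(1).tolist(), np.percentile(P[m][:,2],[5,50,95]))
for a in (-30,-20,-10,0,10,20,30):
    k=m&(abs(L[...,1]-a)<4)
    if k.sum()>10: print(a,k.sum(),np.percentile(L[k][:,0],[3,50,97]).round(1),np.percentile(P[k][:,2],97).round(1))
snap('side','s3')
```

```text
{'time_s': 8.3, 'joint_positions': [-0.138, 0.52, 0.295, 1.637, -0.171, 1.007, 1.248], 'qd': [0.0, 0.005, -0.004, -0.0, 0.001, -0.001, 0.014], 'joint_torque': [-0.001, -91.039, 7.945, -40.62, 0.03, 0.009, -0.027], 'position': [636.766, -79.76, 190.845], 'orientation': [[0.003, 0.509, 0.861], [-0.001, 0.861, -0.509], [-1.0, 0.0, 0.003]], 'wrist_force': [0.065, 1.005, -0.405], 'wrist_torque': [0.015, -0.018, 0.001], 'grip_width': 0.499}
2826 [[-115.8, -59.2], [-114.3, -50.5], [-108.7, -8.6], [-99.7, 43.0], [-95.3, 53.5]] [85.08927486 88.27712815 89.76991048]
-30 199 [-115.6 -110.3 -104.9] 89.9
-20 190 [-115.6 -110.3 -104.8] 90.1
-10 184 [-115.7 -110.2 -105. ] 89.7
0 183 [-115.7 -110.2 -104.6] 89.9
10 170 [-115.7 -110.8 -105.2] 89.8
20 164 [-115.8 -110.4 -105.1] 90.2
30 159 [-115.8 -110.1 -105. ] 89.8
```

View pics/w3.png

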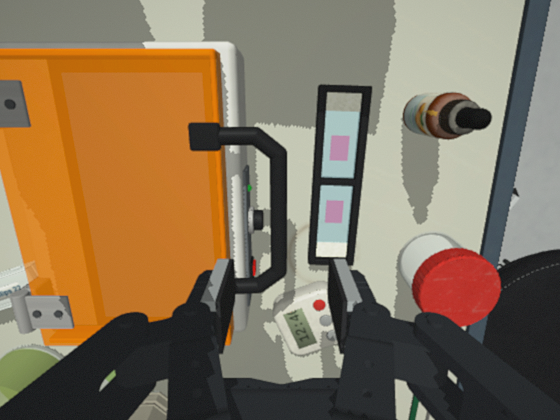

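View pics/s3.png

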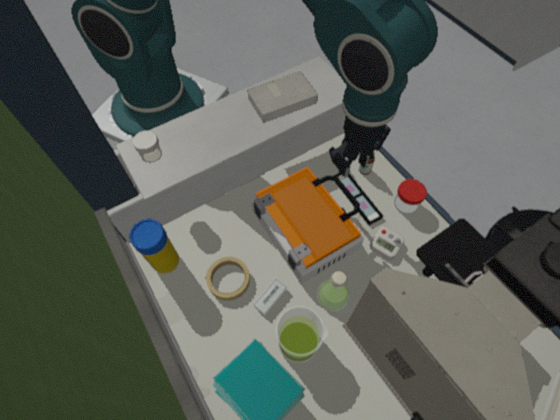

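The side view shows the box lying flat at (268,297), clear of the tape and the beaker. The wrist view shows the bar at about (278,205). Its local x is -110 and its top is at z≈90, as expected. I'll descend with a narrow opening.

play_rows:
  motion:
    - {"hand":-0.2,"dp":[20,-2,-1],"twist":0}
    - {"hand":-0.2,"dp":[45,-2,-1],"twist":0}
    - {"hand":-0.2,"dp":[70,-2,-1],"twist":0}
    - {"hand":-0.2,"dp":[85,-2,-1],"twist":0}
    - {"hand":-0.2,"dp":[95,-2,-1],"twist":0}
    - {"hand":-0.2,"dp":[95,-2,-1],"twist":0}
    - {"hand":-0.6,"dp":[95,-2,-1],"twist":0}
    - {"hand":-1,"dp":[95,-2,-1],"twist":0}
    - {"hand":-1,"dp":[95,-2,-1],"twist":0}
    - {"hand":-1,"dp":[95,-2,-1],"twist":0}
    - {"hand":-1,"dp":[95,-2,-1],"twist":0}
  force: 20

```text
time_s: 9.72
position: [635.4, -81.2, 96.4]
orientation: [[0.003, 0.508, 0.861], [-0.001, 0.861, -0.508], [-1.0, 0.001, 0.004]]
wrist_force: [-2.0, -0.0, 6.8]
grip_width: 0.13
```

Run:
```python
from m import *
st=state(); print({k:np.round(v,3).tolist() for k,v in st.items()})
p=st['position'];print(loc(p))
s=snap('wrist','w4')
```

```text
{'time_s': 9.725, 'joint_positions': [-0.114, 0.633, 0.265, 1.697, -0.209, 0.836, 1.28], 'qd': [-0.0, 0.0, -0.001, 0.003, -0.001, -0.001, 0.0], 'joint_torque': [-0.912, -92.148, 7.326, -34.298, -0.342, -0.554, 0.007], 'position': [635.437, -81.239, 96.44], 'orientation': [[0.003, 0.508, 0.861], [-0.001, 0.861, -0.508], [-1.0, 0.001, 0.004]], 'wrist_force': [-2.017, -0.035, 6.784], 'wrist_torque': [-0.239, 0.451, -0.02], 'grip_width': 0.13}
[-110.54545296   -1.00813086]
```

View pics/w4.png

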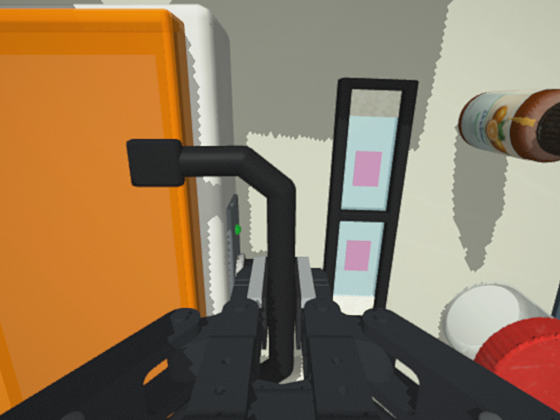

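```bash
python3 -c "
import numpy as np
for t in np.arange(0,1.861,0.1).tolist()+[1.85]:
    f=t-.0207;print(round(t,2),'x',round(-193*(np.sin(f)+.0207)),'y',round(193*(np.cos(f)-1)))"
```

```text
0.0 x 0 y 0
0.1 x -19 y -1
0.2 x -38 y -3
0.3 x -57 y -7
0.4 x -75 y -14
0.5 x -93 y -22
0.6 x -110 y -31
0.7 x -125 y -43
0.8 x -140 y -56
0.9 x -153 y -70
1.0 x -164 y -85
1.1 x -174 y -102
1.2 x -182 y -119
1.3 x -189 y -138
1.4 x -193 y -156
1.5 x -196 y -175
1.6 x -197 y -195
1.7 x -196 y -214
1.8 x -193 y -233
1.85 x -191 y -242
```

play_rows:
  motion:
    - {"hand":-1,"dp":[-10,0,0],"twist":0}
    - {"hand":-1,"dp":[-19,-1,0],"twist":0}
    - {"hand":-1,"dp":[-38,-3,0],"twist":0}
    - {"hand":-1,"dp":[-57,-7,0],"twist":0}
    - {"hand":-1,"dp":[-75,-14,0],"twist":0}
    - {"hand":-1,"dp":[-93,-22,0],"twist":0}
    - {"hand":-1,"dp":[-110,-31,0],"twist":0}

```text
time_s: 10.65
position: [619.6, -107.6, 208.4]
orientation: [[0.005, 0.508, 0.862], [-0.001, 0.862, -0.508], [-1.0, 0.002, 0.005]]
wrist_force: [5.5, -0.4, -1.7]
grip_width: 0.127
```

Run:
```python
from m import *
st=state(); print({k:np.round(v,3).tolist() for k,v in st.items()})
s=snap('wrist','w5')
```

```text
{'time_s': 10.65, 'joint_positions': [-0.104, 0.479, 0.306, 1.66, -0.163, 1.023, 1.292], 'qd': [0.06, -0.189, 0.059, -0.037, 0.062, 0.225, 0.068], 'joint_torque': [-0.255, -85.086, 7.837, -38.409, 0.209, 0.82, -0.219], 'position': [619.648, -107.619, 208.373], 'orientation': [[0.005, 0.508, 0.862], [-0.001, 0.862, -0.508], [-1.0, 0.002, 0.005]], 'wrist_force': [5.472, -0.421, -1.656], 'wrist_torque': [-0.128, -1.219, -0.019], 'grip_width': 0.127}
```

View pics/w5.png

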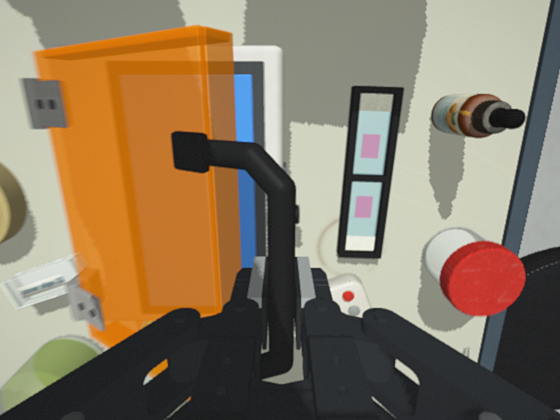

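The cover is rising and follows the arc, and the force stays below 6 N.

play_rows:
  motion:
    - {"hand":-1,"dp":[-13,-12,0],"twist":0}
    - {"hand":-1,"dp":[-28,-25,0],"twist":0}
    - {"hand":-1,"dp":[-41,-39,0],"twist":0}
    - {"hand":-1,"dp":[-52,-54,0],"twist":0}
    - {"hand":-1,"dp":[-62,-71,0],"twist":0}
    - {"hand":-1,"dp":[-70,-88,0],"twist":0}
    - {"hand":-1,"dp":[-77,-107,0],"twist":0}
    - {"hand":-1,"dp":[-81,-125,0],"twist":0}
    - {"hand":-1,"dp":[-84,-144,0],"twist":0}
    - {"hand":-1,"dp":[-85,-164,0],"twist":0}
    - {"hand":-1,"dp":[-84,-183,0],"twist":0}
    - {"hand":-1,"dp":[-83,-192,0],"twist":0}
    - {"hand":-1,"dp":[-81,-202,0],"twist":0}
    - {"hand":-1,"dp":[-81,-204,0],"twist":0}

```text
time_s: 12.45
position: [514.6, -284.6, 290.3]
orientation: [[0.005, 0.509, 0.861], [-0.001, 0.861, -0.509], [-1.0, 0.002, 0.005]]
wrist_force: [2.8, -0.2, -4.1]
grip_width: 0.126
```

Run:
```python
from m import *
st=state(); print({k:np.round(v,3).tolist() for k,v in st.items()}); print(loc(st['position']))
s=snap('scene','c6');s=snap('wrist','w6')
```

```text
{'time_s': 12.45, 'joint_positions': [0.139, 0.332, 0.399, 1.682, -0.141, 1.151, 1.612], 'qd': [0.009, -0.001, -0.003, -0.003, -0.005, 0.003, 0.02], 'joint_torque': [1.496, -76.397, 8.333, -44.206, 0.58, 0.757, 0.213], 'position': [514.577, -284.65, 290.289], 'orientation': [[0.005, 0.509, 0.861], [-0.001, 0.861, -0.509], [-1.0, 0.002, 0.005]], 'wrist_force': [2.834, -0.229, -4.073], 'wrist_torque': [0.087, -0.744, -0.062], 'grip_width': 0.126}
[126.06060122  -1.90628588]
```

View pics/c6.png

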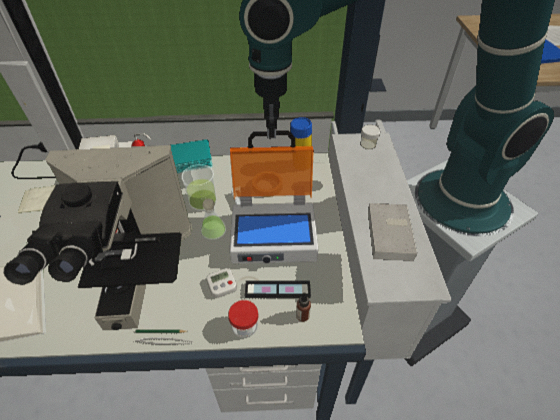

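View pics/w6.png

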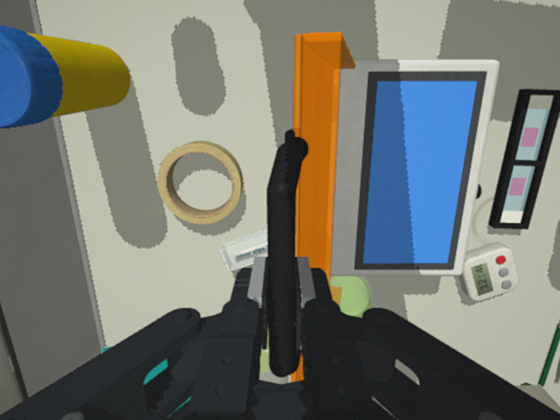

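The scene view shows the cover past vertical, with the bar held at (270,138) and the window exposed at (273,229). I'll release, rise and go above the carrier.

play_rows:
  motion:
    - {"hand":-0.6,"dp":[0,0,0],"twist":0}
    - {"hand":-0.2,"dp":[0,0,0],"twist":0}
    - {"hand":-0.2,"dp":[0,0,0],"twist":0}
    - {"hand":-0.2,"dp":[-20,0,0],"twist":0}
    - {"hand":-0.2,"dp":[-45,0,0],"twist":0}
    - {"hand":0,"dp":[-45,50,-1],"twist":0}
    - {"hand":0.4,"dp":[-45,100,-2],"twist":0}
    - {"hand":0.8,"dp":[-20,150,-3],"twist":0}
    - {"hand":0.8,"dp":[20,200,-3],"twist":0}
    - {"hand":0.8,"dp":[60,250,-4],"twist":1}
    - {"hand":0.8,"dp":[100,290,-5],"twist":2}
    - {"hand":0.8,"dp":[130,290,-5],"twist":2}
    - {"hand":0.8,"dp":[130,290,-5],"twist":2}
    - {"hand":0.8,"dp":[130,290,-5],"twist":2}

```text
time_s: 14.3
position: [659.4, -32.8, 162.6]
orientation: [[0.007, 0.539, 0.842], [-0.001, 0.842, -0.539], [-1.0, 0.003, 0.006]]
wrist_force: [-0.3, -0.8, -0.1]
grip_width: 0.901
```

Run:
```python
from m import *
st=state(); print({k:np.round(v,3).tolist() for k,v in st.items()}); print(loc(st['position']))
for n,f in [('scene','c7'),('side','s7'),('wrist','w7')]:
    s=snap(n,f); P=cloud(s); L=loc(P); hsv=cv2.cvtColor(s['image'],cv2.COLOR_RGB2HSV)
    m=(hsv[...,0]>95)&(hsv[...,0]<125)&(hsv[...,1]>120)&(abs(P[...,2]-66)<8)&(abs(L[...,0])<100)&(abs(L[...,1])<130)
    if m.sum()>100:
        r=cv2.minAreaRect(ray(s,np.argwhere(m)[:,::-1],66.5)[:,:2].astype(np.float32)); print(n,'win',m.sum(),r,loc(r[0]))
    d=(hsv[...,2]<60)&(P[...,2]>6)&(P[...,2]<26)&(L[...,0]<-125)&(L[...,0]>-215)&(abs(L[...,1])<110)
    k,l,stt,_=cv2.connectedComponentsWithStats(d.astype(np.uint8)); k=1+np.argmax(stt[1:,4])
    r=cv2.minAreaRect(ray(s,np.argwhere(l==k)[:,::-1],14)[:,:2].astype(np.float32)); print(n,'car',stt[k],r,loc(r[0]))
    a=(hsv[...,0]>5)&(hsv[...,0]<18)&(hsv[...,1]>150)&(P[...,2]>70)
    if a.sum()>50: print(n,'cover max z',np.percentile(P[a][:,2],99),'x range',np.percentile(L[a][:,0],[1,99]))
```

```text
{'time_s': 14.3, 'joint_positions': [-0.187, 0.579, 0.268, 1.61, -0.176, 0.969, 1.139], 'qd': [0.003, -0.014, -0.001, -0.005, 0.0, -0.003, -0.001], 'joint_torque': [-0.859, -92.131, 7.46, -38.333, -0.017, -0.056, 0.007], 'position': [659.351, -32.787, 162.644], 'orientation': [[0.007, 0.539, 0.842], [-0.001, 0.842, -0.539], [-1.0, 0.003, 0.006]], 'wrist_force': [-0.277, -0.79, -0.071], 'wrist_torque': [-0.025, 0.0, 0.012], 'grip_width': 0.901}
[-164.43044985   -4.99500917]
scene win 1235 ((587.190185546875, -164.14227294921875), (96.114501953125, 191.4394989013672), 58.95146942138672) [-14.62637989  -0.50284203]
scene car [245 281  66  17 429] ((659.6554565429688, -28.600589752197266), (46.28889083862305, 162.72213745117188), 57.59417724609375) [-168.1919516    -6.85725543]
scene cover max z 243.50383758009423 x range [ 67.16955612 116.68432129]
side win 3034 ((585.9957275390625, -164.8556671142578), (97.64791107177734, 194.22280883789062), 59.37177276611328) [-13.40546542  -1.16994698]
side car [333 170  50  55 373] ((656.7080078125, -34.75529861450195), (46.29310989379883, 164.5308837890625), 57.54844665527344) [-161.39293167   -6.27311234]
side cover max z 307.97945189272394 x range [-106.17711373  127.49897639]
wrist win 29387 ((584.7662963867188, -164.3277587890625), (94.25299835205078, 187.27308654785156), 59.53548049926758) [-13.23634315  -2.49719444]
wrist car [ 249   90   58  194 3827] ((655.6068115234375, -32.38393020629883), (42.87018966674805, 161.52098083496094), 57.68952941894531) [-162.87727248   -8.42549562]
```

View pics/w7.png

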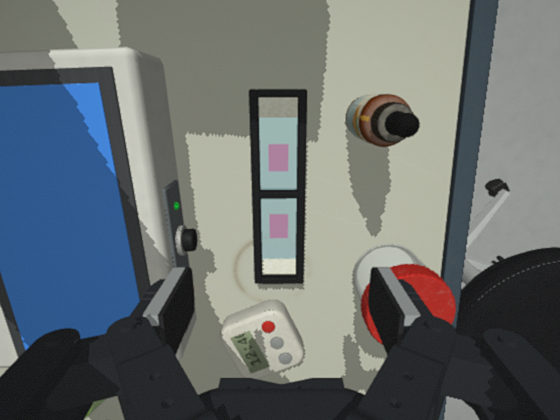

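View pics/s7.png

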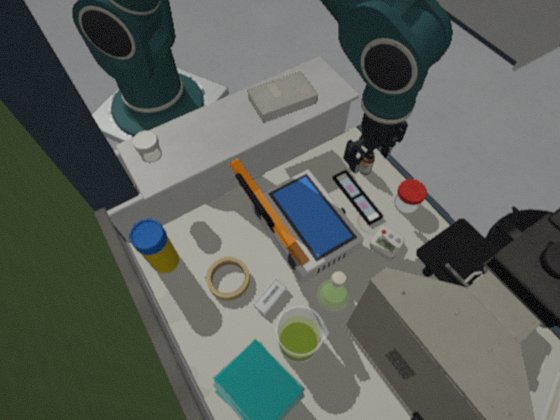

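Both views show the cover resting open. The window centre is at (586,-164.5) with a measured size of about 95×190. The carrier is at (656.5,-32.5), axis 57.6°. I'll grasp it.

play_rows:
  motion:
    - {"hand":0.5,"dp":[30,-1,-3],"twist":0}
    - {"hand":0.5,"dp":[60,-1,-3],"twist":0}
    - {"hand":0.5,"dp":[90,-1,-3],"twist":0}
    - {"hand":0.5,"dp":[115,-1,-3],"twist":0}
    - {"hand":0.5,"dp":[130,-1,-3],"twist":0}
    - {"hand":0.5,"dp":[136,-1,-3],"twist":0}
    - {"hand":0.5,"dp":[136,-1,-3],"twist":0}
    - {"hand":0.2,"dp":[136,-1,-3],"twist":0}
    - {"hand":-1,"dp":[136,-1,-3],"twist":0}
    - {"hand":-1,"dp":[136,-1,-3],"twist":0}
    - {"hand":-1,"dp":[136,-1,-3],"twist":0}
    - {"hand":-1,"dp":[136,-1,-3],"twist":0}
  force: 30

```text
time_s: 15.95
position: [657.9, -31.8, 27.8]
orientation: [[0.009, 0.539, 0.842], [-0.0, 0.842, -0.539], [-1.0, 0.004, 0.008]]
wrist_force: [-1.8, -0.0, 6.9]
grip_width: 0.505
```

play_rows:
  motion:
    - {"hand":-1,"dp":[-10,0,0],"twist":0}
    - {"hand":-1,"dp":[-35,0,0],"twist":0}
    - {"hand":-1,"dp":[-65,0,0],"twist":0}
    - {"hand":-1,"dp":[-95,0,0],"twist":0}
    - {"hand":-1,"dp":[-95,-20,1],"twist":0}
    - {"hand":-1,"dp":[-95,-50,3],"twist":0}
    - {"hand":-1,"dp":[-95,-80,5],"twist":-1}
    - {"hand":-1,"dp":[-95,-110,8],"twist":-2}
    - {"hand":-1,"dp":[-95,-135,10],"twist":-2}
    - {"hand":-1,"dp":[-95,-150,11],"twist":-2}
    - {"hand":-1,"dp":[-95,-150,11],"twist":-2}
    - {"hand":-1,"dp":[-95,-150,11],"twist":-2}

```text
time_s: 17.45
position: [585.8, -163.0, 122.1]
orientation: [[0.009, 0.508, 0.861], [0.0, 0.861, -0.508], [-1.0, 0.005, 0.008]]
wrist_force: [1.0, 0.3, -1.5]
grip_width: 0.504
```

Run:
```python
from m import *
st=state(); print({k:np.round(v,3).tolist() for k,v in st.items()}); print(loc(st['position']))
for n,f in [('scene','c8'),('side','s8'),('wrist','w8')]:
    s=snap(n,f); P=cloud(s); L=loc(P); hsv=cv2.cvtColor(s['image'],cv2.COLOR_RGB2HSV)
    d=(hsv[...,2]<70)&(P[...,2]>92)&(P[...,2]<122)&(abs(L[...,0]+14)<60)&(abs(L[...,1])<120)
    if d.sum(): print(n,d.sum(),cv2.minAreaRect(P[d][:,:2].astype(np.float32)),np.median(P[d][:,2]), np.percentile(L[d],[1,99],axis=0))
```

```text
{'time_s': 17.45, 'joint_positions': [0.022, 0.546, 0.263, 1.776, -0.186, 0.835, 1.411], 'qd': [-0.008, 0.002, 0.0, -0.002, -0.001, -0.002, 0.001], 'joint_torque': [1.628, -89.366, 8.437, -35.721, 0.066, -0.041, 0.032], 'position': [585.834, -163.023, 122.137], 'orientation': [[0.009, 0.508, 0.861], [0.0, 0.861, -0.508], [-1.0, 0.005, 0.008]], 'wrist_force': [1.017, 0.264, -1.55], 'wrist_torque': [0.044, -0.022, 0.032], 'grip_width': 0.504}
[-14.90296317  -2.23935834]
scene 439 ((590.0081787109375, -154.44454956054688), (57.15364074707031, 161.16539001464844), 59.869136810302734) 106.65559898987674 [[-50.45476968 -82.68609875]
 [  3.39556389  77.10446579]]
side 398 ((584.1181640625, -167.3385009765625), (58.27189254760742, 161.5411376953125), 58.39686584472656) 108.73016994124366 [[-38.50360403 -81.92894412]
 [ 15.98848863  78.68006668]]
wrist 13231 ((571.9732055664062, -157.2489013671875), (69.58937072753906, 140.50584411621094), 69.79161071777344) 107.31779912611826 [[-45.86710548 -84.82039332]
 [ 16.81259661  47.42081819]]
```

View pics/w8.png

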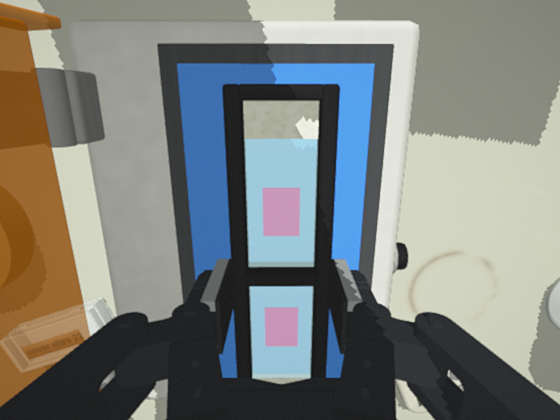

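View pics/s8.png

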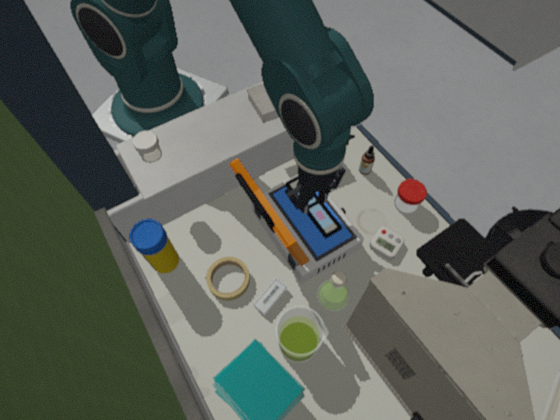

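View pics/c8.png

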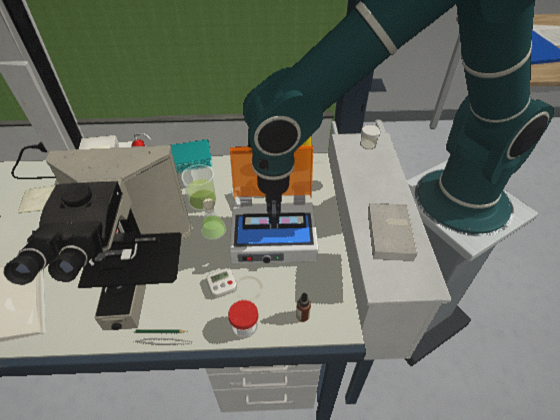

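The carrier hangs centred over the window. Its ends are about ±80 and the offset is under 2 mm. I'll lower it.

play_rows:
  motion:
    - {"hand":-1,"dp":[10,-0.5,1],"twist":0}
    - {"hand":-1,"dp":[18,-0.5,1],"twist":0}
    - {"hand":-1,"dp":[24,-0.5,1],"twist":0}
    - {"hand":-1,"dp":[27,-0.5,1],"twist":0}
    - {"hand":-1,"dp":[28,-0.5,1],"twist":0}
    - {"hand":-1,"dp":[28,-0.5,1],"twist":0}

```text
time_s: 18.35
position: [586.7, -164.1, 94.4]
orientation: [[0.009, 0.508, 0.861], [-0.0, 0.861, -0.508], [-1.0, 0.005, 0.008]]
wrist_force: [-1.2, 1.0, 1.4]
grip_width: 0.5
```

play_rows:
  motion:
    - {"hand":0.1,"dp":[0,0,0],"twist":0}
    - {"hand":0.25,"dp":[0,0,0],"twist":0}
    - {"hand":0.4,"dp":[0,0,0],"twist":0}
    - {"hand":0.4,"dp":[0,0,0],"twist":0}
    - {"hand":0.4,"dp":[-15,0,0],"twist":0}
    - {"hand":0.4,"dp":[-45,0,0],"twist":0}
    - {"hand":0.4,"dp":[-100,0,0],"twist":0}
    - {"hand":0.2,"dp":[-150,0,0],"twist":0}
    - {"hand":0,"dp":[-200,0,0],"twist":0}
    - {"hand":-0.2,"dp":[-230,0,0],"twist":0}
    - {"hand":-0.2,"dp":[-235,0,0],"twist":0}
    - {"hand":-0.2,"dp":[-235,0,0],"twist":0}

```text
time_s: 19.85
position: [584.3, -164.0, 329.5]
orientation: [[0.009, 0.508, 0.861], [-0.0, 0.861, -0.508], [-1.0, 0.005, 0.008]]
wrist_force: [0.4, 1.0, -0.6]
grip_width: 0.402
```

```bash
cat > chk.py <<'E'
from m import *
import sys
def chk(t):
    for n in ['scene','side','wrist']:
        s=snap(n,n+t); P=cloud(s); L=loc(P); hsv=cv2.cvtColor(s['image'],cv2.COLOR_RGB2HSV)
        near=(abs(L[...,0]+14)<75)&(abs(L[...,1])<115)
        m=(hsv[...,0]>95)&(hsv[...,0]<125)&(hsv[...,1]>120)&(abs(P[...,2]-66)<8)&near
        d=(hsv[...,2]<70)&(abs(P[...,2]-80)<7)&near
        if d.sum()<50: print(n,'none');continue
        k,l,stt,_=cv2.connectedComponentsWithStats(d.astype(np.uint8)); k=1+np.argmax(stt[1:,4])
        a=loc(ray(s,np.argwhere(m)[:,::-1],66.5)); b=loc(ray(s,np.argwhere(l==k)[:,::-1],80.5))
        print(n,'win',cv2.minAreaRect(a.astype(np.float32)),'car',cv2.minAreaRect(b.astype(np.float32)), 'z',np.median(P[l==k][:,2]))
E
python3 - <<'E'
from chk import *
print(state()['position']); chk('9')
E
```

```text
[ 584.33412865 -164.03428685  329.49665519]
scene win ((-14.067192077636719, -0.47907257080078125), (190.93191528320312, 96.97167205810547), 89.8395004272461) car ((-19.2887020111084, -1.5328445434570312), (162.39173889160156, 48.827003479003906), 89.91558074951172) z 80.06203210689014
side win ((-13.556678771972656, -0.8873519897460938), (193.86659240722656, 97.3996353149414), 89.89401245117188) car ((-12.94549560546875, 0.7630844116210938), (162.9131317138672, 44.09675598144531), 89.98753356933594) z 80.95039045981608
wrist win ((-12.377811431884766, -1.7060165405273438), (188.73004150390625, 94.52696228027344), 89.9663314819336) car ((-14.281623840332031, -2.8165664672851562), (42.38526916503906, 160.43292236328125), 0.05814515799283981) z 79.61549756862682
```

View pics/wrist9.png

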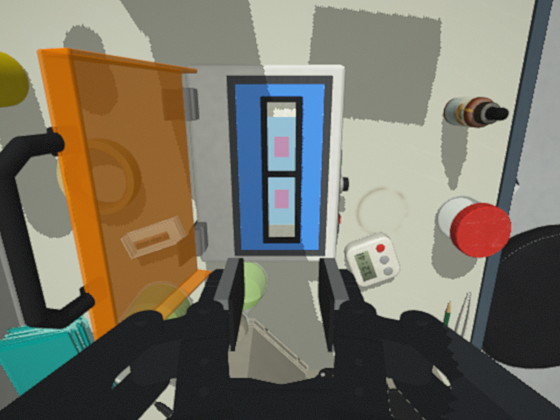

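View pics/side9.png

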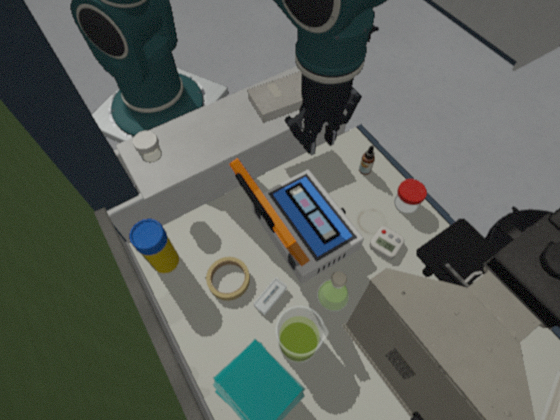

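The wrist view shows the carrier at (281,170), flat and well inside the blue window on all sides. I'll check the bar position with the cover open.

Run:
```python
from m import *
for n in ['scene9','side9','wrist9']:
    s=ld(n);P=cloud(s);L=loc(P);v=cv2.cvtColor(s['image'],cv2.COLOR_RGB2HSV)[...,2]
    m=(abs(P[...,2]-276)<14)&(abs(L[...,0]-130)<40)&(abs(L[...,1])<40)&(v<90)
    if m.sum()>5: print(n,m.sum(),np.percentile(L[m],[3,50,97],axis=0).round(1).tolist(),np.percentile(P[m][:,2],[3,50,97]).round(1))
print(loc([512.3,-289.6]))
```

```text
scene9 74 [[124.5, -39.0], [127.5, 21.8], [134.3, 39.3]] [271.9 278.7 282.4]
side9 246 [[127.2, -37.0], [132.6, 1.5], [136.7, 37.3]] [276.1 280.9 283.5]
wrist9 3379 [[125.9, -36.9], [128.2, -0.4], [134.4, 37.5]] [271.6 278.  280.4]
[131.48129831  -1.35580032]
```

play_rows:
  motion:
    - {"hand":-0.2,"dp":[0,-40,0],"twist":0}
    - {"hand":-0.2,"dp":[0,-90,1],"twist":0}
    - {"hand":-0.2,"dp":[0,-130,2],"twist":0}
    - {"hand":-0.2,"dp":[0,-145,2],"twist":0}
    - {"hand":-0.2,"dp":[0,-145,2],"twist":0}
    - {"hand":-0.2,"dp":[15,-145,2],"twist":0}
    - {"hand":-0.2,"dp":[30,-145,2],"twist":0}
    - {"hand":-0.2,"dp":[42,-145,2],"twist":0}
    - {"hand":-0.2,"dp":[42,-145,2],"twist":0}
    - {"hand":-0.6,"dp":[42,-145,2],"twist":0}
    - {"hand":-1,"dp":[42,-145,2],"twist":0}
    - {"hand":-1,"dp":[42,-145,2],"twist":0}
    - {"hand":-1,"dp":[42,-145,2],"twist":0}
    - {"hand":-1,"dp":[42,-145,2],"twist":0}
  force: 20

```text
time_s: 21.75
position: [512.6, -290.2, 286.2]
orientation: [[0.008, 0.508, 0.861], [-0.0, 0.861, -0.508], [-1.0, 0.004, 0.007]]
wrist_force: [-1.5, -1.2, 6.5]
grip_width: 0.127
```

Run:
```python
from m import *
s=snap('wrist','w10'); print(state()['position'],loc(state()['position']),state()['wrist_force'])
```

```text
[ 512.6360582  -290.11371246  286.19617063] [131.75336552  -0.805514  ] [-1.44291903 -0.63606326  6.95723884]
```

View pics/w10.png

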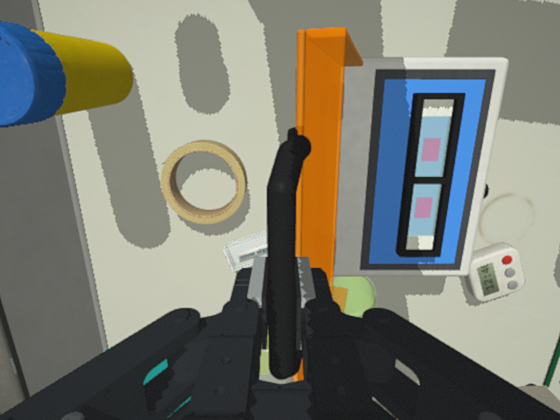

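play_rows:
  motion:
    - {"hand":-1,"dp":[-1,4,0],"twist":0}
    - {"hand":-1,"dp":[-2,9,0],"twist":0}
    - {"hand":-1,"dp":[-5,28,0],"twist":0}
    - {"hand":-1,"dp":[-6,47,0],"twist":0}
    - {"hand":-1,"dp":[-5,67,0],"twist":0}
    - {"hand":-1,"dp":[-2,86,0],"twist":0}
    - {"hand":-1,"dp":[2,104,0],"twist":0}
    - {"hand":-1,"dp":[9,123,0],"twist":0}
    - {"hand":-1,"dp":[17,140,0],"twist":0}
    - {"hand":-1,"dp":[27,157,0],"twist":0}
    - {"hand":-1,"dp":[38,172,0],"twist":0}
    - {"hand":-1,"dp":[51,186,0],"twist":0}
    - {"hand":-1,"dp":[66,199,-1],"twist":0}
    - {"hand":-1,"dp":[81,211,-1],"twist":0}
    - {"hand":-1,"dp":[98,220,-1],"twist":0}
    - {"hand":-1,"dp":[98,220,-1],"twist":0}

```text
time_s: 23.8
position: [625.0, -99.2, 187.3]
orientation: [[0.008, 0.508, 0.861], [-0.0, 0.861, -0.508], [-1.0, 0.004, 0.007]]
wrist_force: [3.8, 1.1, 0.2]
grip_width: 0.13
```

Run:
```python
from m import *
s=snap('scene','c11'); st=state(); print(loc(st['position']),st['position'],st['wrist_force'],st['grip_width'])
```

```text
[-89.46345397  -0.86886542] [624.85749519 -99.47469673 187.92326919] [ 3.33788184  1.41298494 -0.25034574] 0.1270169230753148
```

View pics/c11.png

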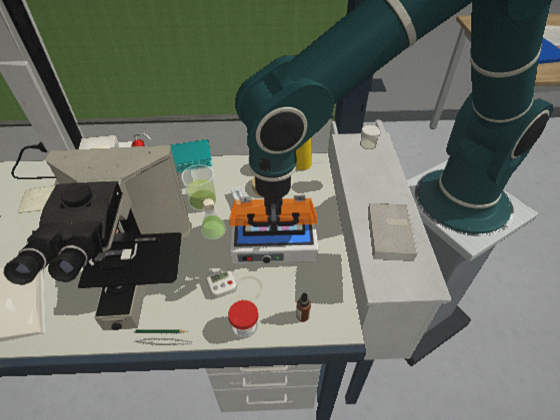

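play_rows:
  motion:
    - {"hand":-1,"dp":[14,7,0],"twist":0}
    - {"hand":-1,"dp":[28,12,0],"twist":0}
    - {"hand":-1,"dp":[43,16.5,0],"twist":0}
    - {"hand":-1,"dp":[58,19.5,0],"twist":0}
    - {"hand":-1,"dp":[70,21,0],"twist":0}
    - {"hand":-1,"dp":[79,22,0],"twist":0}
    - {"hand":-1,"dp":[84,22,0],"twist":0}
    - {"hand":-1,"dp":[87,22,0],"twist":0}
    - {"hand":-1,"dp":[89,22,0],"twist":0}
    - {"hand":-1,"dp":[90,22,0],"twist":0}
    - {"hand":-1,"dp":[91,22,0],"twist":0}
    - {"hand":-1,"dp":[91,22,0],"twist":0}

```text
time_s: 25.35
position: [636.6, -81.9, 97.7]
orientation: [[0.008, 0.509, 0.861], [-0.001, 0.861, -0.509], [-1.0, 0.003, 0.008]]
wrist_force: [-12.7, -6.2, 20.9]
grip_width: 0.131
```

Run:
```python
from m import *
for n in ['side','wrist','scene']:
    s=snap(n,n+'12');P=cloud(s);L=loc(P);hsv=cv2.cvtColor(s['image'],cv2.COLOR_RGB2HSV)
    a=(hsv[...,0]>5)&(hsv[...,0]<18)&(hsv[...,1]>150)&(P[...,2]>78)&(abs(L[...,0])<70)&(abs(L[...,1])<100)
    c=np.c_[L[a],np.ones(a.sum())]; r=np.linalg.lstsq(c,P[a][:,2],rcond=None)[0]
    print(n,a.sum(),'slope',r,'med',np.median(P[a][:,2]))
st=state(); print(st['position'],st['wrist_force'])
```

```text
side 4000 slope [-3.51016248e-03  3.34804476e-04  8.93802170e+01] med 89.30228995269334
wrist 49691 slope [-5.89572769e-03  1.87147110e-03  8.70739138e+01] med 87.1077307162382
scene 1494 slope [-1.16280138e-03 -5.04519231e-05  8.92425815e+01] med 89.24692404954422
[636.59757887 -81.83483064  97.72348782] [-11.59186339  -6.52473527  21.71416502]
```

View pics/side12.png

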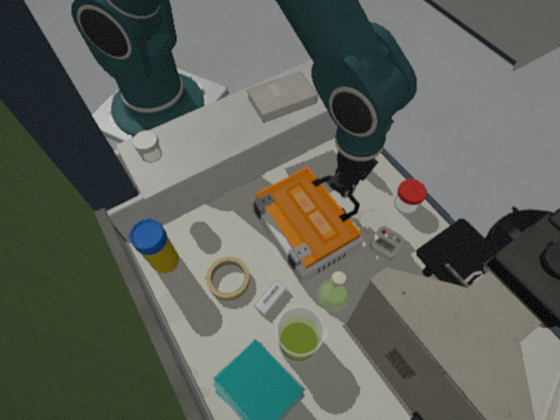

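The cover is shut, with its plane level to within 0.006 and at z≈88. I'll ease off the load, open and rise clear.

play_rows:
  motion:
    - {"hand":-1,"dp":[-1,-1,0],"twist":0}
    - {"hand":-0.6,"dp":[-1,-1,0],"twist":0}
    - {"hand":-0.2,"dp":[-1,-1,0],"twist":0}
    - {"hand":-0.2,"dp":[-1,-1,0],"twist":0}
    - {"hand":-0.2,"dp":[-1,-1,0],"twist":0}
    - {"hand":-0.2,"dp":[-10,-1,0],"twist":0}
    - {"hand":-0.2,"dp":[-30,-1,0],"twist":0}
    - {"hand":-0.2,"dp":[-70,-1,0],"twist":0}
    - {"hand":-0.2,"dp":[-120,-1,0],"twist":0}
    - {"hand":-0.2,"dp":[-150,20,0],"twist":0}
    - {"hand":-0.2,"dp":[-170,60,0],"twist":0}
    - {"hand":-0.2,"dp":[-180,110,0],"twist":0}
    - {"hand":-0.2,"dp":[-180,110,0],"twist":0}
    - {"hand":-0.2,"dp":[-180,110,0],"twist":0}

```text
time_s: 27.25
position: [691.0, 12.6, 279.1]
orientation: [[0.009, 0.509, 0.861], [-0.001, 0.861, -0.509], [-1.0, 0.003, 0.008]]
wrist_force: [0.4, -0.7, 0.4]
grip_width: 0.403
```

Run:
```python
from m import *
for n in ['side','scene']:
    s=snap(n,n+'13');P=cloud(s);L=loc(P);hsv=cv2.cvtColor(s['image'],cv2.COLOR_RGB2HSV)
    a=(hsv[...,0]>5)&(hsv[...,0]<18)&(hsv[...,1]>150)&(P[...,2]>78)&(abs(L[...,0])<70)&(abs(L[...,1])<100)
    c=np.c_[L[a],np.ones(a.sum())]; r=np.linalg.lstsq(c,P[a][:,2],rcond=None)[0]
    print(n,a.sum(),'slope',r)
    b=P[(P[...,2]>15)&(P[...,2]<32)&(abs(P[...,0]-585)<50)&(abs(P[...,1]+365)<50)]
    print('box',cv2.minAreaRect(b[:,:2].astype(np.float32)),np.median(b[:,2]))
s=ld('side13');cv2.imwrite('pics/f.png',cv2.resize(s['image'][130:350,200:460,::-1],None,fx=2.7,fy=2.7,interpolation=2))
# bystander shift: image diff vs start
for n in ['side','scene']:
    d=cv2.absdiff(ld(n+'0')['image'],ld(n+'13')['image']).max(-1); cv2.imwrite(f'pics/d{n}.png',d)
st=state(); print(st['position'],st['wrist_force'],st['time_s'])
```

```text
side 4010 slope [-9.01754494e-04  4.67901683e-04  8.93628647e+01]
box ((586.105224609375, -364.8326721191406), (78.18592071533203, 34.19756317138672), 79.18592834472656) 24.098306044400374
scene 1777 slope [-1.45916666e-03  1.13351533e-03  8.91632051e+01]
box ((584.0856323242188, -374.44354248046875), (62.50156784057617, 34.4636116027832), 75.09125518798828) 23.931463544373788
[690.82815884  11.80592457 278.79521571] [-0.34052627  0.00638167  0.75182801] 27.35
```

View pics/f.png

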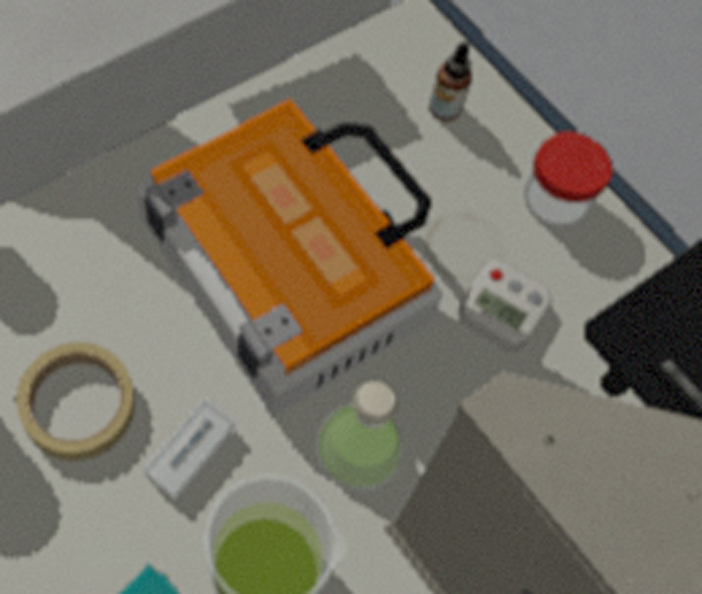

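View pics/scene13.png

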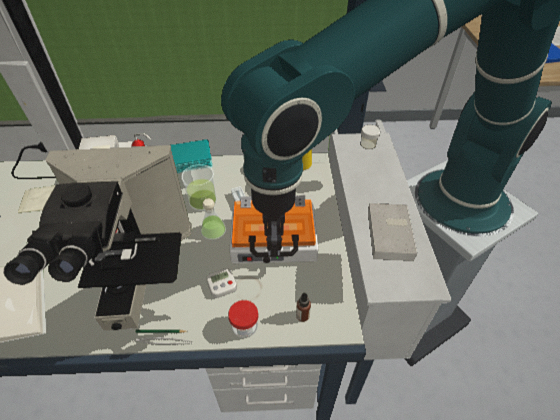

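View pics/dside.png

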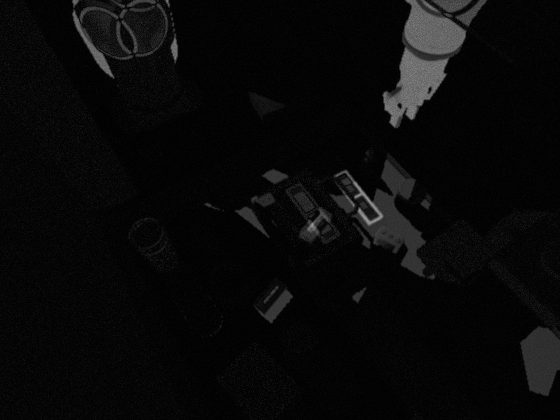

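The closing picture shows the cover shut with the carrier under it in the window. The box lies flat with its top at z≈24. The before/after difference shows only the box, the carrier and shadows, so nothing else has moved. I'm handing the job in.

```bash
python3 -c "
from plant import job_done
print(job_done())"
```

```text
the job is handed in; nothing more can be done
None
```

The job is done and handed in at about 27 s of the 70 s allowed. I set the slide box flat on the bench behind the viewer and swung the cover open until it stayed on its stop. I then laid the carrier lengthwise on the window, swung the cover back and lowered it shut.

What the last checks showed:
- **Cover:** shut, with its top level to within 0.002 rad at z≈89 mm (nominal 88). The pads read about 21 N upward (about 25 N in all) as it seated. I eased off before releasing.
- **Carrier:** flat, within about 2 mm of the window's centre in the side and wrist views. The scene view put it about 5 mm off across the window, partly masked by the slanted view. That is still well inside the roughly 25 mm margin.
- **Slide box:** flat, top at about 24 mm, at (586,-365). The scene view of it was partly blocked, so this comes from the side view.
- **Everything else:** the side-view comparison with the start showed no bystander moved, only changed shadows. I did not examine the same comparison for the scene view.

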